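Take an infrared reading through a rectifier's sight window

TASK

Slide the shutter on the rectifier's sloping panel fully open, then pick up the infrared probe and point its nose squarely at the middle of the uncovered sight window from about 60 mm away, holding it still for two seconds without touching the unit with the probe. Then stand the probe upright on its nose flat in the empty steel tray and let go, leaving the shutter open and everything else where it is.

Things in the scene. Friction and masses are not known exactly. Their poses are not given: they have to be found in the camera images.
- rectifier: White sheet-metal bench unit, fixed to the bench, 130 mm deep, 180 mm wide, about 135 mm high at the back. Its front panel (150 mm up the slope x 180 mm wide) leans back like a desk console: 35 deg from level, facing the robot side and up. It is the unit with the metal sliding shutter and black tab on its panel. Origin: centre of the underside; -x is its front, z up. Fixed during a run.
- window (a point): Centre of the round black sight window (glass 32 mm across) on the rectifier's sloping panel, at the panel's surface; hidden under the shutter at the start. Axes: z = the panel's outward normal (35 deg from vertical, leaning to the unit's front), x = up the slope, y = level along the panel (same as the rectifier's y). The window lies 35 mm to the -y side of the panel's middle.
- shutter (a joint): Slide of the shutter over the window, in m: 0 = closed (shutter centred on the window), growing as it slides level along the panel to the window's +y, end stop at 0.065. It stays where it is left; about 2.5 N of friction plus 4 N per m/s. The shutter is a plate 53 x 46 mm between two guide strips; it is clear of the glass from 0.04 on.
- probe: Hand-held infrared probe, 0.2 kg, 138 mm long, standing upright on its nose on the bench. Black round nose cup 48 mm across and 22 mm high, tapering to 36 mm; above it a grey box-shaped handle 34 mm (x) by 26 mm (y) from 36 to 131 mm above the nose, with 4 mm rounded edges and a short black cap on top. Origin: centre of the nose's flat end; z runs along the probe from the nose to the cap. It measures straight out of the nose, along -z.
- probe_nose (a point): Centre of the flat end of the probe's nose, same point and axes as the probe's origin.
- probe_spot (a point): The probe's measuring point in the air, 60 mm straight ahead of the nose (at z = -60 mm in the probe's frame).
- tray: Square shallow open steel tray, 94 x 94 mm outside, 12 mm high, walls 4 mm, floor top 4 mm above the bench, empty, fixed to the bench. Origin: centre of the underside, z up.
- charger: The neighbouring white unit of the same size and slope, but with a round dial and a black grille on its panel and no shutter: not to be measured. Fixed. Origin: centre of the underside.
- shutter_tab (a point): Point in the shutter's black tab, which stands straight out of the shutter's middle along the panel's normal: 12 mm thick along the panel's y, 30 mm along the slope. The point is on the tab's centre line, 27 mm above the panel's surface; the tab ends 18 mm farther out, 45 mm above the panel; it begins at the top of the shutter plate, 5 mm above the panel (fingertips pressed on the plate drag it along). Axes as for the window.
- tape_roll: Black roll of tape lying flat, 60 mm across, 19 mm high; loose, to be left alone. Origin: underside.
- terminal_block: Small white terminal block, 22 x 50 x 18 mm high; loose, to be left alone. Origin: underside.
- meter: Flat dark hand multimeter lying on its back, 150 x 76 mm, 40 mm high over its dial; loose, to be left alone. Origin: underside.
- screwdriver: Screwdriver with a black handle lying on the bench; loose, to be left alone.
- cleaner: White round bottle, 56 mm across, 150 mm high; loose, to be left alone. Origin: underside.
- mug: White mug, 80 mm across without its handle, 92 mm high; loose, to be left alone. Origin: underside.
- torch: Dark metal torch lying on its side, 145 mm long, 36 mm thick; loose, to be left alone. Origin: underside.
Mind the look-alikes: they are no part of the job. What is shaped like the probe but orange or purple is not meant.

How it is judged:
By the outcome, as a careful person would: the job done as asked, in the order asked, and still so for the second after the job is handed in, with the robot touching nothing.
It also fails if it takes over 64 s, if anything falls off the work surface, if the arm or the gripper's body presses on something with over 40 N, if the wrist force passes 120 N, or if a joint passes its speed limit or range.

ROBOT

A 7-joint arm with a two-finger parallel gripper is mounted at the origin on the work surface. World frame = base frame: x ahead of the robot, y to its left, z up, the work surface at z = 0. Lengths are in m, angles in degrees, forces in N, time in s.
With the tool pointing down it reaches from about 0.425 to 0.975 m from the base axis. Payload 16.7 kg.
Tool frame: the origin (TCP) lies at the very end of the fingers, on their centre line; the grasp point (between the pads) lies 19 mm behind it (robot.grasp_offset is the distance from the TCP to the grasp point, in m); x points along the fingers, y is the direction in which the jaws open and shut, and the axes are right-handed (so a half turn about x gives the same grasp; the last joint's range is limited). The gripper opens to 85 mm and grips with 20 to 120 N. Pads are 22 mm wide; open, the fingers measure 114 mm over their backs; the gripper's body (76 mm by 85 mm) begins 54 mm behind the grasp point. The pads swing forward as they close: fully open they stand 13 mm farther back than shut.
Start: joints at [64.315, 24.414, 4.234, 92.017, -1.954, 63.644, -3.845], TCP at [0.199, -0.645, 0.231] pointing down, gripper open.
Joint ranges: [-163.25, 163.25], [-28.42, 122.38], [-70.27, 78.77], [12.13, 141.07], [-58.53, 238.53], [9.26, 117.41], [-156.51, 156.51]. Speed limits (degrees/s): [108.29, 108.29, 136.94, 136.94, 172.46, 172.46, 172.46].

INTERFACE

Orientations are given as [roll, pitch, yaw] about the fixed x, y, z axes, in that order (R = Rz(yaw) Ry(pitch) Rx(roll)).
In Python, from station import robot, viewer, sign_off gives the robot as it stands. The module is installed in compiled form; this text tells all that it offers.
- The arm moves only by the tool play_rows, never from a script. Its argument "increments" is one flat list of numbers, 6 for each row, row after row: the shift along the tool's x, y, z in units of 0.8 m (1.0 is 0.8 m), then the turn, a rotation vector about the tool's x, y, z in units of pi/4 rad (1.0 is pi/4 rad). A call has 1 to 8 rows; each row is the pose to reach, as a shift and turn from the pose measured when the call began, along the tool's axes at that moment; what a row does not reach only later rows make up. A row lasts 1/8 s, in which the tool goes at most 62.5 mm and 10.7 degrees, less where a joint would pass 70% of its speed; a pose out of reach is approached as far as the arm can. A call with a number of a shift or a turn outside -1 to 1 is refused whole. A call with a gripper value outside its range is refused whole. "claw" is the closure, from 0 (fully open) to 1 (shut), set as the call begins (left out, the last holds). The fingers move at their own pace and stop on an object; "squeeze" is the grip in N (left out, the last holds). Time passes only in rows, so rows that repeat a pose let the fingers close. It gives the time, the measured TCP pose, the force and the opening at its end, in the units of the state.
- robot.get_obs(): the state, without advancing time (a new reading comes with each control period).
- viewer.camera(name): name is "scene" or "top" or "wrist"; returns the picture (400x640x3 uint8, red, green, blue); there is no depth.
- viewer.get_calibration(name): a dict with "fx", "fy", "cx", "cy" (pixels), "k1" (the pictures are not rectified: a ray, as slopes to the right and down, at radius r is drawn at 1 + k1 r^2 times it, then the intrinsics apply), "R" (3x3) and "t" (3): a world point X has camera coordinates R X + t. Camera axes: x right, y down, z forward; pixel columns grow to the right and rows downward; lengths in m; the calibration is good to about 2 mm. A picture is of the moment at which its call begins: read the wrist's pose just before it. get_calibration takes no time and is no camera call; for the wrist camera it gives the pose at the moment of the call.
- sign_off(): hands the job in, once; it reports no verdict.
The state is a dict: "time": time; "qpos": joint angles; "qd": joint speeds; "tau": joint torques, N m; "position": TCP position; "eef_rot": TCP orientation; "contact_force": force on the tool from outside, world axes, zero at the start; "moment": the same for the moment, N m; "finger_gap": opening from 0.0 (shut) to 1.0 (fully open).
Only numpy, scipy, OpenCV 4.12 (cv2) and the standard library are available. Lean on these libraries where they do the work, as an engineer would, in place of code of your own. Each camera call takes 0.05 s, during which the arm holds its last target.

## Working session

There is one attempt and no reset: what is moved stays moved. The work goes in short steps, Python scripts to look and compute and a tool call to move; the robot and the scene stay as the last step left them, time stands still between calls to the robot, and variables do not carry over. Pictures are saved under pics/ and viewed, and the job is handed in when it is done.

Besides the shell and the picture viewer there is one more tool, called after ">>>" as name(argument=value, ...) on one line, values as JSON. play_rows: Moves the arm, as the interface text tells. Shifts and turns lie within -1 to 1; 1 stands for 0.8 m of shift or pi/4 rad of turn. Its arguments: {"type":"object","properties":{"increments":{"type":"array","items":{"type":"number"}},"claw":{"type":"number"},"squeeze":{"type":"number"}},"required":["increments"]}

```bash
mkdir -p pics; python3 - <<'E'
from station import robot, viewer
import cv2
o=robot.get_obs();print(o)
for n in ("scene","top","wrist"):
    c=viewer.get_calibration(n); print(n,{k:(v.tolist() if hasattr(v,'tolist') else v) for k,v in c.items()})
    im=viewer.camera(n); cv2.imwrite(f"pics/a_{n}.png",im[:,:,::-1])
E
```

```text
{'time': 0.0, 'qpos': array([64.31251856, 24.45014449,  4.23190586, 92.05145501, -1.95589775,
       63.64659478, -3.84553861]), 'qd': array([-0.08456878, -0.03686534, -0.02512269,  0.00588554, -0.04038117,
       -0.0636034 ,  0.00440083]), 'tau': array([-2.72900961e-04, -9.49837661e+01,  3.76054823e+00, -4.63502133e+01,
        1.92892127e-02,  1.06146527e-02, -4.41859993e-05]), 'position': array([ 0.19857507, -0.64469109,  0.23061121]), 'eef_rot': array([-87.01008433,  89.92397757, 110.10743262]), 'contact_force': array([-0.59246704, -0.88951651, -0.25855551]), 'moment': array([-0.01001659,  0.0061899 ,  0.02500254]), 'finger_gap': 1.0019451899672807}
scene {'fx': 409.9774660561633, 'fy': 409.9774660561633, 'cx': 321.227235638141, 'cy': 197.77396932790762, 'k1': 0.025207363206468148, 'R': [[0.29967474367105174, 0.9540043759584188, 0.008408249394345936], [0.8113263975135241, -0.25019965356481716, -0.5283461082034888], [-0.5019407581611764, 0.16515381923598824, -0.8489874506071041]], 't': [-0.1628667354514919, -0.40723703656256205, 1.3831706447153926]}
top {'fx': 389.5836772334893, 'fy': 389.5836772334893, 'cx': 321.8956296055263, 'cy': 198.50902130457783, 'k1': -0.08467013710922676, 'R': [[0.0023530661091730677, -0.9999946796253275, -0.002259159340279191], [-0.9857823947213483, -0.0019400470192402494, -0.16801579233812208], [0.16801051555581178, 0.002622391771274197, -0.9857817150485542]], 't': [-0.007672739817874394, 0.5823739454236044, 1.0385302333588258]}
wrist {'fx': 311.4863978014852, 'fy': 311.4863978014852, 'cx': 315.9485725480771, 'cy': 205.58573297375253, 'k1': -0.0037786413614909805, 'R': [[0.2940028069882891, -0.9558031371648903, -0.0016469574262874833], [-0.9198121018228402, -0.2833996141958014, 0.27134914043335945], [-0.2598231067924077, -0.07826251758938078, -0.9624795745974642]], 't': [-0.6749169306022768, -0.03520700647897515, 0.3786870405582706]}
```

View pics/a_scene.png

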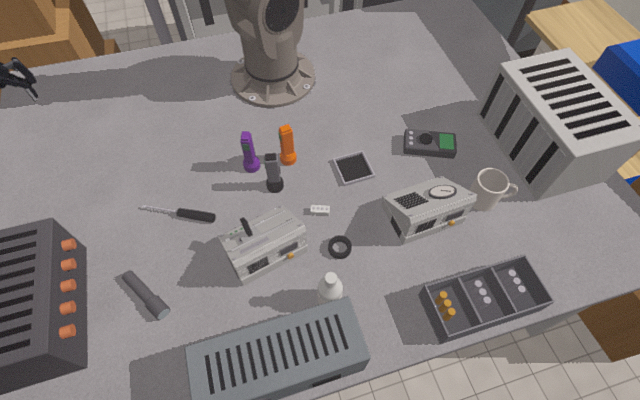

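View pics/a_top.png

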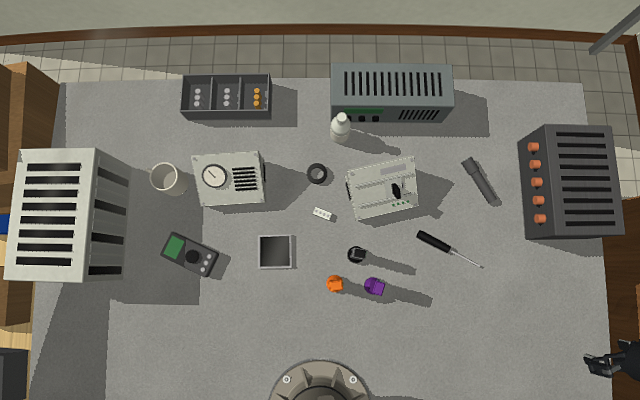

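View pics/a_wrist.png

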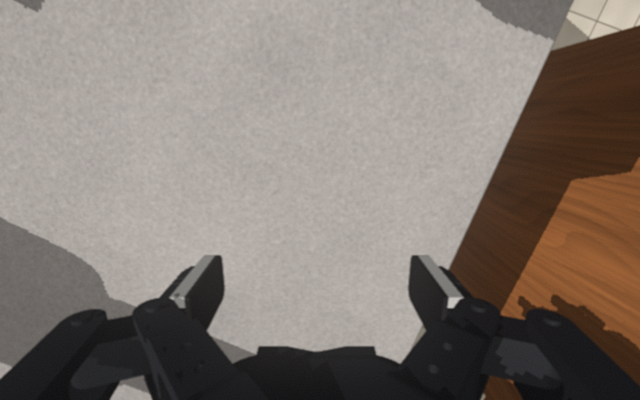

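The scene view shows three probe-shaped things: purple at (249,150), orange at (287,145) and grey/black at (273,172). The grey one fits the description. The rectifier, with shutter and black tab, is at (263,240). The unit at (430,205) has a dial, so it is the charger. The tray is at (354,167). Next I'll enlarge the crops.

```bash
cat > h.py <<'E'
import numpy as np, cv2
from station import robot, viewer
def ray(c,px):
    K=np.array([[c['fx'],0,c['cx']],[0,c['fy'],c['cy']],[0,0,1.]])
    u=cv2.undistortPointsIter(np.array([[px]],float),K,np.array([c['k1'],0,0,0.]),None,None,(3,50,1e-10))[0,0] if hasattr(cv2,'undistortPointsIter') else cv2.undistortPoints(np.array([[px]],float),K,np.array([c['k1'],0,0,0.]))[0,0]
    R=np.array(c['R']);t=np.array(c['t']); d=R.T@np.array([u[0],u[1],1]); return -R.T@t, d/np.linalg.norm(d)
def onz(c,px,z):
    o,d=ray(c,px); return o+d*(z-o[2])/d[2]
def tri(*cp):
    A=np.zeros((3,3));b=np.zeros(3);L=[]
    for c,p in cp:
        o,d=ray(c,p);P=np.eye(3)-np.outer(d,d);A+=P;b+=P@o;L.append((P,o))
    X=np.linalg.solve(A,b); return X,[np.linalg.norm(P@(X-o)) for P,o in L]
def proj(c,X):
    K=np.array([[c['fx'],0,c['cx']],[0,c['fy'],c['cy']],[0,0,1.]])
    R=np.array(c['R']);t=np.array(c['t'])
    return cv2.projectPoints(np.atleast_2d(X).astype(float),cv2.Rodrigues(R)[0],t,K,np.array([c['k1'],0,0,0.]))[0][:,0]
E
python3 - <<'E'
import cv2
s=cv2.imread('pics/a_scene.png');t=cv2.imread('pics/a_top.png')
cv2.imwrite('pics/b_s1.png',cv2.resize(s[120:290,210:400],None,fx=4,fy=4,interpolation=cv2.INTER_CUBIC)[:600,:])
cv2.imwrite('pics/b_s1.png',cv2.resize(s[115:290,205:315],None,fx=3.4,fy=3.4,interpolation=cv2.INTER_CUBIC))
cv2.imwrite('pics/b_s2.png',cv2.resize(s[200:290,210:320],None,fx=6.6,fy=6.6,interpolation=cv2.INTER_CUBIC))
cv2.imwrite('pics/b_t.png',cv2.resize(t[150:230,335:430],None,fx=7,fy=7,interpolation=cv2.INTER_CUBIC))
cv2.imwrite('pics/b_t2.png',cv2.resize(t[225:305,250:400],None,fx=5,fy=5,interpolation=cv2.INTER_CUBIC))
E
```

```text
(no output)
```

View pics/b_s1.png

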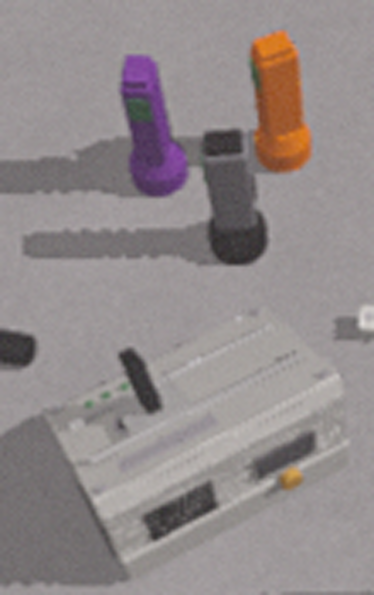

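View pics/b_s2.png

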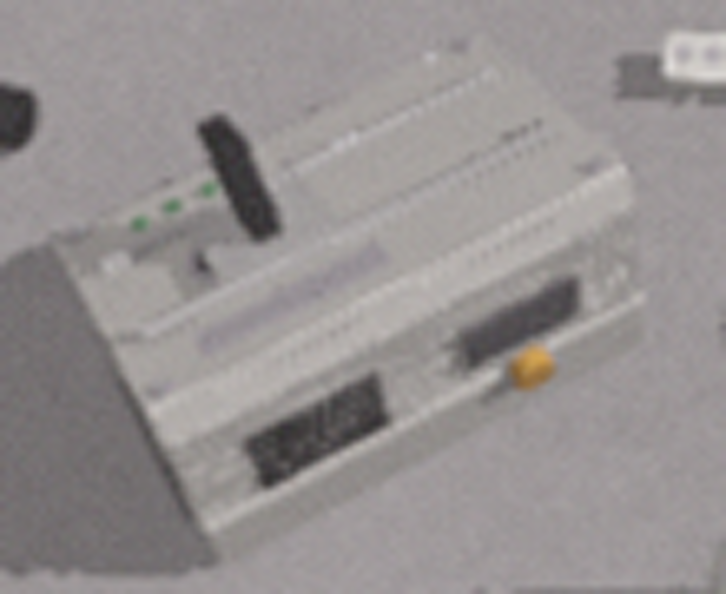

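View pics/b_t.png

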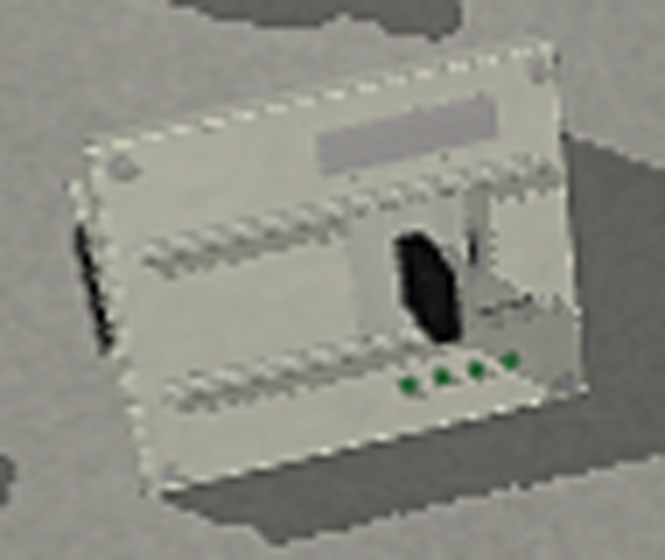

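View pics/b_t2.png

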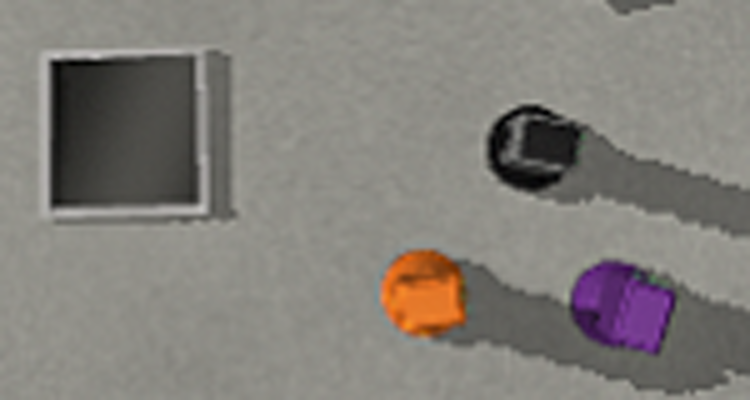

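```bash
python3 - <<'E'
from h import *
S=viewer.get_calibration('scene');T=viewer.get_calibration('top')
np.set_printoptions(precision=4,suppress=True)
pts={'BL':((348.1,171),(305.5,225.8)),'BR':((413.6,156.4),(232.7,262.1)),'FR':((418.3,205.7),(218.3,236.4)),'FL':((356.4,220.3),(282.7,205.3))}
X={}
for k,(t,s) in pts.items():
    X[k],r=tri((T,t),(S,s)); print(k,X[k],r)
for a,b in (('BL','BR'),('FL','FR'),('BL','FL'),('BR','FR')): print(a,b,np.linalg.norm(X[a]-X[b]), np.degrees(np.arctan2(*(X[a]-X[b])[[1,0]])))
# tray corners at z=.012
c=[(40,52),(207,52),(212,212),(42,216)]
P=[onz(T,(250+x/5,225+y/5),.012) for x,y in c]; print(np.array(P),np.mean(P,0))
im=cv2.imread('pics/a_top.png').astype(int)
# probe nose, in the top view, fit at z 0.. 
n=onz(T,(250+530/5,225+148/5),.022);print('nose top',n)
s=onz(S,(205+238/3.4,115+235/3.4),.018);print('nose scene',s)
cap,r=tri((T,(250+552/5,225+142/5)),(S,(205+224/3.4,115+143/3.4)));print('cap',cap,r)
E
```

```text
BL [ 0.6426 -0.0727  0.1288] [np.float64(0.00248623825077884), np.float64(0.00248623825077887)]
BR [ 0.6822 -0.2473  0.1303] [np.float64(0.0015155005829157824), np.float64(0.0015155005829158572)]
FR [ 0.5636 -0.2757  0.0441] [np.float64(0.0016317766184760695), np.float64(0.001631776618476098)]
FL [ 0.5226 -0.1009  0.0423] [np.float64(0.0017966690353989523), np.float64(0.0017966690353989044)]
BL BR 0.17906064762698035 102.76735949927954
FL FR 0.17953289757653984 103.19336778291996
BL FL 0.15063275218885733 13.241944079679884
BR FR 0.14936171070319967 13.46518882898426
[[0.4816 0.1757 0.012 ]
 [0.482  0.0803 0.012 ]
 [0.3919 0.0762 0.012 ]
 [0.3891 0.1722 0.012 ]] [0.4362 0.1261 0.012 ]
nose top [ 0.4279 -0.1022  0.022 ]
nose scene [ 0.4363 -0.1003  0.018 ]
cap [ 0.4287 -0.1016  0.131 ] [np.float64(0.0026023464454373907), np.float64(0.0026023464454374024)]
```

```bash
cat >> h.py <<'E'
from scipy.spatial.transform import Rotation as Ro
def Rot(o): return Ro.from_euler('xyz',o['eef_rot'],degrees=True).as_matrix()
def inc(p,R):
    """increments from the measured pose to world pose p,R"""
    o=robot.get_obs();R0=Rot(o)
    d=R0.T@(np.asarray(p)-o['position'])/.8
    w=Ro.from_matrix(R0.T@R).as_rotvec()/(np.pi/4)
    return np.r_[d,w]
def mk(x,y):
    x=np.array(x,float);x/=np.linalg.norm(x);y=np.array(y,float);y-=x*(x@y);y/=np.linalg.norm(y)
    return np.c_[x,y,np.cross(x,y)]
np.set_printoptions(precision=4,suppress=True)
E
python3 - <<'E'
from h import *
o=robot.get_obs();R=Rot(o);print(R)
c=viewer.get_calibration('wrist');C=np.array(c['R']);cp=-C.T@np.array(c['t'])
print('cam in tool',R.T@(cp-o['position']),'cam axes in tool\n',R.T@C.T)
a=np.radians(13.2)
print(inc([.50,-.15,.33],mk([0,0,-1],R[:,1])))
E
```

```text
[[-0.0004  0.2943 -0.9557]
 [ 0.001  -0.9557 -0.2943]
 [-1.     -0.001   0.0001]]
cam in tool [-0.1423  0.0008 -0.0686] cam axes in tool
 [[ 0.0004 -0.2712  0.9625]
 [ 1.     -0.0002 -0.0005]
 [ 0.0003  0.9625  0.2712]]
[-0.1236 -0.4803 -0.5421  0.      0.0001  0.0013]
```

>>> play_rows(increments=[-0.08, -0.06, -0.068, 0, 0, 0, -0.11, -0.12, -0.136, 0, 0, 0, -0.124, -0.18, -0.204, 0, 0, 0, -0.124, -0.24, -0.271, 0, 0, 0, -0.124, -0.3, -0.339, 0, 0, 0, -0.124, -0.36, -0.407, 0, 0, 0, -0.124, -0.42, -0.475, 0, 0, 0, -0.124, -0.48, -0.542, 0, 0, 0])

```text
time: 1.15
position: [0.4469, -0.2369, 0.3296]
eef_rot: [-105.1, 90.0, 92.0]
contact_force: [0.3, -0.6, -0.0]
finger_gap: 1.002
```

```bash
python3 - <<'E'
from h import *
o=robot.get_obs();print(o['time'],o['position'],o['eef_rot'],o['qpos'],o['qd'])
print(inc([.50,-.15,.33],mk([0,0,-1],[.2943,-.9557,0])))
E
```

```text
1.15 [ 0.4469 -0.2369  0.3296] [-105.145    89.9672   91.9602] [ 33.0873   4.5647 -13.1943 105.3256   1.0736  70.2452 -53.3246] [-32.7023   1.5287 -25.3446  -1.6843   2.1796   0.7254 -58.441 ]
[-0.0004 -0.0843 -0.0954 -0.0002 -0.0002  0.0007]
```

>>> play_rows(increments=[0, -0.06, -0.07, 0, 0, 0, 0, -0.084, -0.095, 0, 0, 0, 0, -0.084, -0.095, 0, 0, 0, 0, -0.084, -0.095, 0, 0, 0])

```text
time: 1.65
position: [0.4994, -0.1509, 0.3294]
eef_rot: [-53.0, 90.0, 144.0]
contact_force: [-0.8, -0.5, 0.5]
finger_gap: 0.994
```

```bash
python3 - <<'E'
from h import *
import pickle
o=robot.get_obs();c=viewer.get_calibration('wrist');im=viewer.camera('wrist')
print(o['time'],o['position'],o['eef_rot'],o['qpos'],abs(o['qd']).max())
pickle.dump((o,c,im),open('w1.pkl','wb'))
cv2.imwrite('pics/w1.png',im[:,:,::-1])
E
```

```text
1.65 [ 0.4994 -0.1509  0.3294] [-53.0436  89.9556 144.0472] [ 26.2895   6.5081 -17.9975 103.3122   2.1067  70.5472 -65.2119] 0.9224686762788893
```

View pics/w1.png

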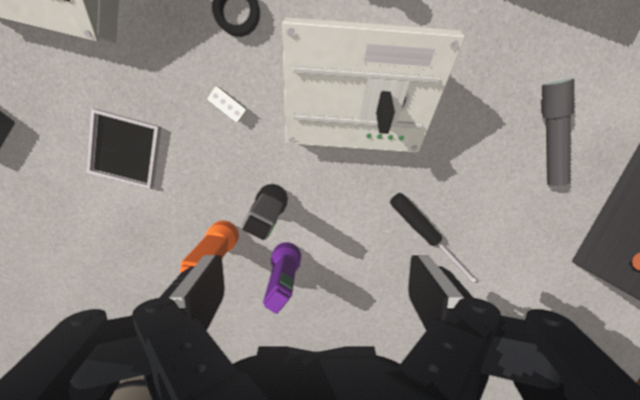

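The wrist view shows everything needed: the rectifier panel (285..463, 20..152) with its tab at about (385,112), the grey probe at (265,210), the tray at (125,148), and the orange (210,245) and purple (283,275) look-alikes. I'll enlarge it.

```bash
python3 - <<'E'
import cv2
s=cv2.imread('pics/w1.png')
cv2.imwrite('pics/w1a.png',cv2.resize(s[10:165,275:475],None,fx=3.8,fy=3.8,interpolation=cv2.INTER_CUBIC))
cv2.imwrite('pics/w1b.png',cv2.resize(s[170:250,230:300],None,fx=7,fy=7,interpolation=cv2.INTER_CUBIC))
cv2.imwrite('pics/w1c.png',cv2.resize(s[100:200,80:170],None,fx=5,fy=5,interpolation=cv2.INTER_CUBIC))
E
```

```text
(no output)
```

View pics/w1a.png

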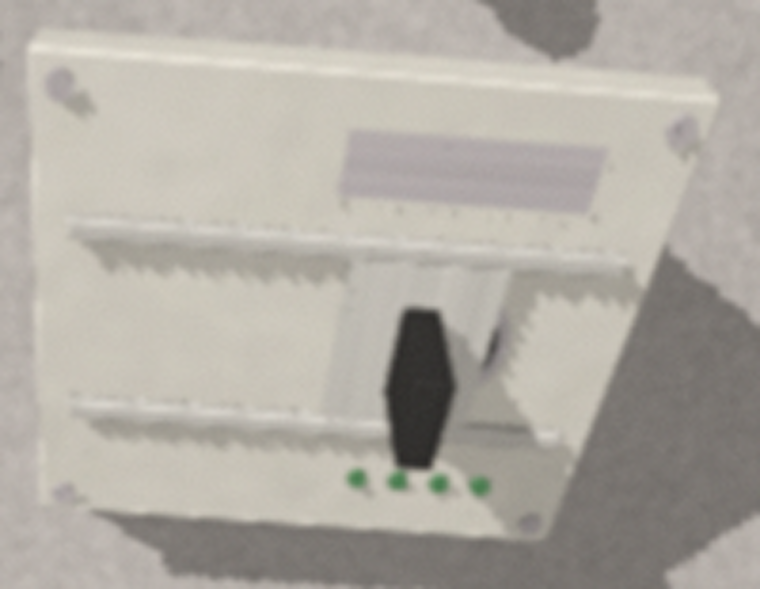

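View pics/w1b.png

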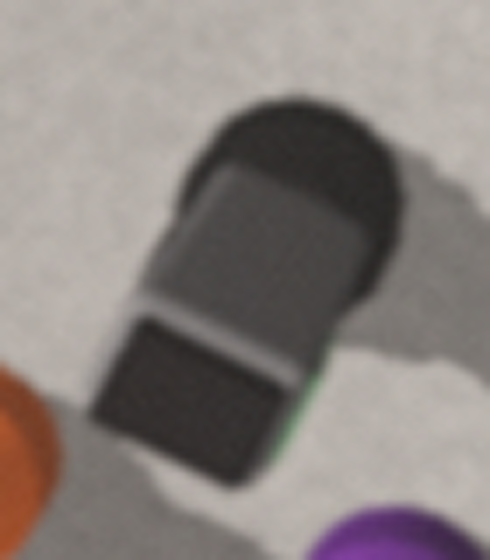

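View pics/w1c.png

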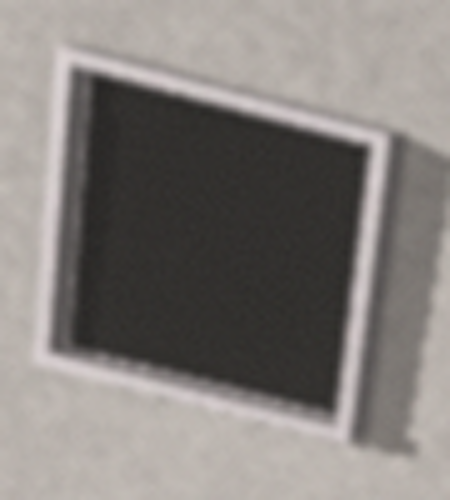

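```bash
cat > m.py <<'E'
from h import *
import pickle
S=viewer.get_calibration('scene');T=viewer.get_calibration('top')
o,W,im=pickle.load(open('w1.pkl','rb'))
w=lambda x,y:(275+x/3.8,10+y/3.8)
pts={'BL':((348.1,171),(305.5,225.8),w(35,48)),'BR':((413.6,156.4),(232.7,262.1),w(714,100)),'FR':((418.3,205.7),(218.3,236.4),w(545,540)),'FL':((356.4,220.3),(282.7,205.3),w(42,505))}
X={}
for k,(t,s,v) in pts.items():
    X[k],r=tri((T,t),(S,s),(W,v)); print(k,X[k],np.array(r)*1e3, 'T+W',tri((T,t),(W,v))[0])
for a,b in (('BL','BR'),('FL','FR'),('BL','FL'),('BR','FR')): print(a,b,np.linalg.norm(X[a]-X[b]), np.degrees(np.arctan2(*(X[a]-X[b])[[1,0]])))
print('panel centre',np.mean(list(X.values()),0))
p=lambda x,y:(230+x/7,170+y/7)
cap,r=tri((T,(360.4,253.4)),(S,(205+224/3.4,115+143/3.4)),(W,p(193,405)));print('cap3',cap,r)
cap,r=tri((T,(360.4,253.4)),(W,p(193,405)));print('cap TW',cap,r)
cc=[onz(W,p(*q),.138) for q in ((148,318),(293,388),(240,488),(92,412))]
print(np.array(cc),np.mean(cc,0)); 
for i in range(4):
    d=cc[(i+1)%4]-cc[i];print(np.linalg.norm(d),np.degrees(np.arctan2(d[1],d[0])))
t=lambda x,y:(80+x/5,100+y/5)
tc=[(40,52),(207,52),(212,212),(42,216)];wc=[(65,50),(390,135),(350,440),(38,362)]
for a,b in zip(tc,wc): print('tray tri',tri((T,(250+a[0]/5,225+a[1]/5)),(W,t(*b))))
P=[onz(W,t(*q),.012) for q in wc];print(np.array(P),np.mean(P,0))
# tab top
a=np.radians(13.2)
E
python3 m.py
```

```text
BL [ 0.6425 -0.0733  0.1278] [1.8129 3.2075 1.4147] T+W [ 0.6419 -0.075   0.1294]
BR [ 0.6822 -0.2473  0.1301] [1.5226 1.5129 0.1085] T+W [ 0.686  -0.2517  0.1176]
FR [ 0.5634 -0.2761  0.0447] [1.0562 2.222  1.1721] T+W [ 0.5631 -0.2769  0.0458]
FL [ 0.5222 -0.1012  0.0419] [1.449  2.1771 0.818 ] T+W [ 0.522  -0.1023  0.045 ]
BL BR 0.17844969863781632 102.84512907157048
FL FR 0.17970517675497577 103.24981725081834
BL FL 0.1503888474563831 13.071816294385252
BR FR 0.14906588329888892 13.657526170555068
panel centre [ 0.6026 -0.1745  0.0861]
cap3 [ 0.4283 -0.1019  0.131 ] [np.float64(0.002258722116863252), np.float64(0.0029657290653655787), np.float64(0.0008250979306201969)]
cap TW [ 0.4283 -0.1033  0.1331] [np.float64(0.0007024879645317858), np.float64(0.000702487964531809)]
[[ 0.4428 -0.0926  0.138 ]
 [ 0.4382 -0.1179  0.138 ]
 [ 0.4188 -0.114   0.138 ]
 [ 0.4246 -0.0877  0.138 ]] [ 0.4311 -0.103   0.138 ]
0.025726141734267148 -100.42173668045184
0.0197376060469139 168.72668594417044
0.026934347355557137 77.65592386748257
0.01889048619452313 -14.934705804799409
tray tri (array([0.482 , 0.1764, 0.0079]), [np.float64(6.510587661923176e-05), np.float64(6.51058766193308e-05)])
tray tri (array([0.4841, 0.0817, 0.0091]), [np.float64(0.0022743844382749957), np.float64(0.0022743844382748916)])
tray tri (array([0.3931, 0.0772, 0.013 ]), [np.float64(0.0015775618127299288), np.float64(0.0015775618127300062)])
tray tri (array([0.3894, 0.1726, 0.0105]), [np.float64(0.0003121934675370775), np.float64(0.0003121934675369504)])
[[0.4828 0.1737 0.012 ]
 [0.4865 0.0817 0.012 ]
 [0.3938 0.0788 0.012 ]
 [0.3902 0.1718 0.012 ]] [0.4383 0.1265 0.012 ]
```

```bash
cat >> h.py <<'E'
a=np.radians(13.2)
UX=np.array([np.cos(a),np.sin(a),0]);UY=np.array([-np.sin(a),np.cos(a),0]);UZ=np.array([0,0,1.])
c35,s35=np.cos(np.radians(35)),np.sin(np.radians(35))
N=-s35*UX+c35*UZ; UP=c35*UX+s35*UZ
PC=np.array([.6026,-.1745,.0861]); WIN=PC-.035*UY
E
python3 - <<'E'
from h import *
import pickle
S=viewer.get_calibration('scene');T=viewer.get_calibration('top')
o,W,im=pickle.load(open('w1.pkl','rb'))
print(WIN)
for c,f,cr in ((W,'w1',(275,10,200,155)),(T,'a_top',(335,150,95,80)),(S,'a_scene',(205,195,115,95))):
    m=cv2.imread(f'pics/{f}.png');x,y,w,h=cr;k=4 if f=='w1' else 6
    big=cv2.resize(m[y:y+h,x:x+w],None,fx=k,fy=k,interpolation=cv2.INTER_CUBIC)
    def dr(pts,col):
        q=proj(c,np.array(pts)); q=((q-[x,y]+.5)*k).astype(int); cv2.polylines(big,[q.reshape(-1,1,2)],True,col,1)
    for hh,col in((.045,(0,0,255)),(.005,(255,0,0))):
        dr([WIN+hh*N+i*.015*UP+j*.006*UY for i,j in((1,1),(1,-1),(-1,-1),(-1,1))],col)
    dr([PC+i*.075*UP+j*.09*UY for i,j in((1,1),(1,-1),(-1,-1),(-1,1))],(0,200,0))
    dr([WIN+.005*N+i*.023*UP+j*.0265*UY for i,j in((1,1),(1,-1),(-1,-1),(-1,1))],(200,0,200))
    cv2.imwrite(f'pics/ov_{f}.png',big)
E
```

```text
[ 0.6106 -0.2086  0.0861]
```

View pics/ov_w1.png

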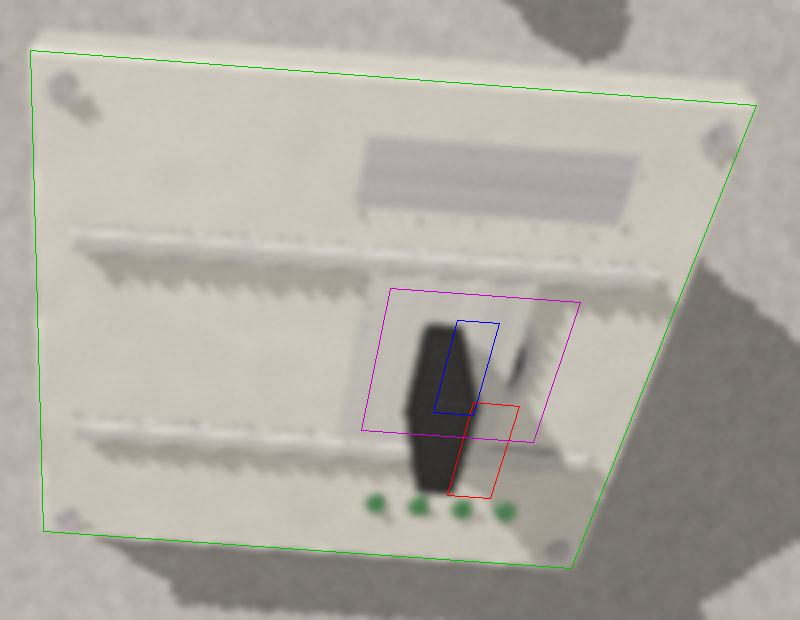

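View pics/ov_a_scene.png

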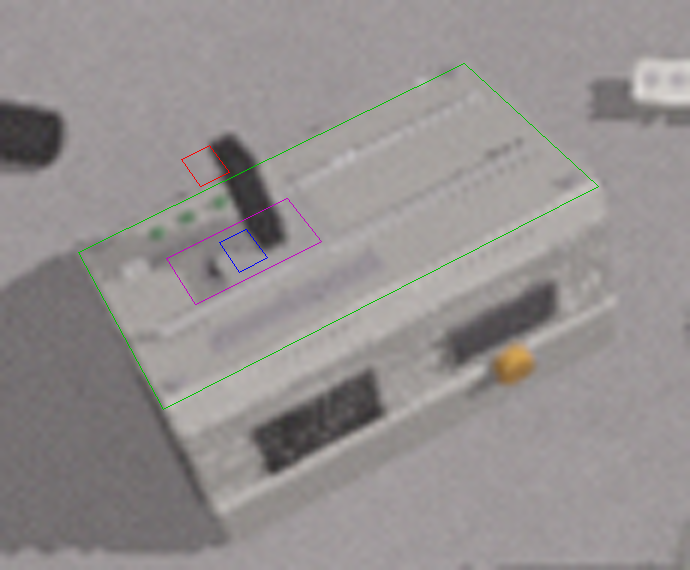

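```bash
python3 - <<'E'
from h import *
R=mk(-N,-UY)
print(inc(WIN+.011*UY+.13*N,R), R)
E
```

```text
[ 0.1711  0.0894 -0.02    0.0824  0.778   0.0266] [[ 0.5584  0.2284 -0.7975]
 [ 0.131  -0.9736 -0.1871]
 [-0.8192 -0.     -0.5736]]
```

>>> play_rows(increments=[0.034, 0.018, -0.004, 0.016, 0.156, 0.005, 0.068, 0.036, -0.008, 0.033, 0.312, 0.01, 0.103, 0.054, -0.012, 0.05, 0.467, 0.016, 0.137, 0.072, -0.016, 0.066, 0.622, 0.021, 0.171, 0.089, -0.02, 0.082, 0.778, 0.027, 0.171, 0.089, -0.02, 0.082, 0.778, 0.027, 0.171, 0.089, -0.02, 0.082, 0.778, 0.027])

```text
time: 2.58
position: [0.5337, -0.2163, 0.1915]
eef_rot: [-179.9, 55.1, 13.1]
contact_force: [-0.3, -0.6, 0.4]
finger_gap: 1.0
```

```bash
python3 - <<'E'
from h import *
import pickle
o=robot.get_obs();c=viewer.get_calibration('wrist');im=viewer.camera('wrist')
print(o['time'],o['position'],o['qpos'],abs(o['qd']).max(),inc(WIN+.011*UY+.13*N,mk(-N,-UY)))
pickle.dump((o,c,im),open('w2.pkl','wb'))
cv2.imwrite('pics/w2.png',im[:,:,::-1])
E
```

```text
2.575 [ 0.5337 -0.2163  0.1915] [ 48.2634  10.6022 -21.5146 126.487  -49.706   24.2258  -6.4204] 5.204859161889381 [ 0.0007 -0.0009 -0.0011 -0.0024  0.0015 -0.0012]
```

View pics/w2.png

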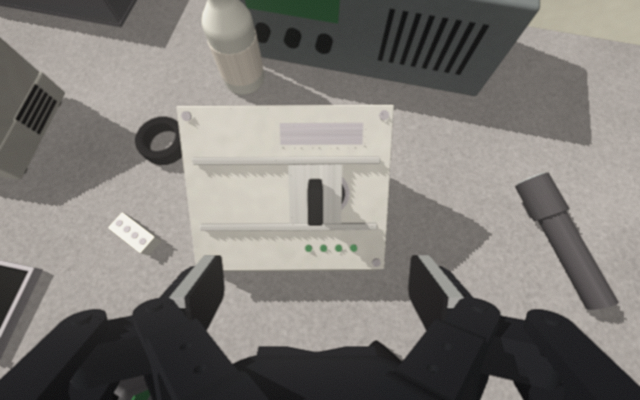

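```bash
python3 - <<'E'
from h import *
import pickle
o,c,_=pickle.load(open('w2.pkl','rb'))
m=cv2.imread('pics/w2.png');x,y,w,h=170,95,235,185;k=3.4
big=cv2.resize(m[y:y+h,x:x+w],None,fx=k,fy=k,interpolation=cv2.INTER_CUBIC)
def dr(pts,col):
    q=proj(c,np.array(pts)); q=((q-[x,y]+.5)*k).astype(int); cv2.polylines(big,[q.reshape(-1,1,2)],True,col,1)
s=.012
B=WIN+s*UY
for hh,col in((.045,(0,0,255)),(.005,(255,0,0))):
    dr([B+hh*N+i*.015*UP+j*.006*UY for i,j in((1,1),(1,-1),(-1,-1),(-1,1))],col)
dr([PC+i*.075*UP+j*.09*UY for i,j in((1,1),(1,-1),(-1,-1),(-1,1))],(0,200,0))
dr([B+.005*N+i*.023*UP+j*.0265*UY for i,j in((1,1),(1,-1),(-1,-1),(-1,1))],(200,0,200))
dr([WIN+.016*(np.cos(t)*UP+np.sin(t)*UY) for t in np.linspace(0,6.28,40)],(0,200,200))
cv2.imwrite('pics/w2z.png',big)
E
```

```text
(no output)
```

View pics/w2z.png

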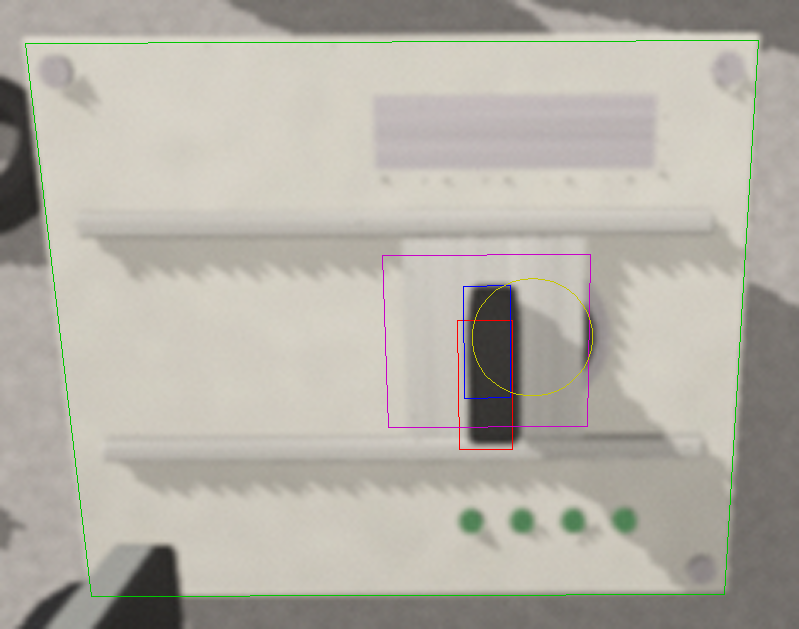

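```bash
python3 - <<'E'
from h import *
print(inc(WIN+.0103*UY+.001*UP+.017*N,mk(-N,-UY)))
E
```

```text
[ 0.1419 -0.0002 -0.0026 -0.0024  0.0015 -0.0012]
```

>>> play_rows(increments=[0.05, 0, -0.002, 0, 0, 0, 0.1, 0, -0.002, 0, 0, 0, 0.13, 0, -0.002, 0, 0, 0, 0.142, 0, -0.002, 0, 0, 0, 0.142, 0, -0.002, 0, 0, 0])

```text
time: 3.25
position: [0.5995, -0.2007, 0.1007]
eef_rot: [-180.0, 55.1, 13.1]
contact_force: [0.1, -0.3, -0.5]
finger_gap: 0.999
```

>>> play_rows(increments=[0, 0, 0, 0, 0, 0, 0, 0, 0, 0, 0, 0, 0, 0, 0, 0, 0, 0, 0, 0, 0, 0, 0, 0, 0, 0, 0, 0, 0, 0, 0, 0, 0, 0, 0, 0], claw=1, squeeze=25)

```text
time: 4.0
position: [0.5995, -0.2008, 0.1009]
eef_rot: [-180.0, 55.0, 13.1]
contact_force: [-5.0, -0.4, 6.1]
finger_gap: 0.136
```

```bash
cat > look.py <<'E'
from h import *
import sys
n=sys.argv[1]
o=robot.get_obs();print(o['time'],o['position'],o['qpos'],o['contact_force'],o['finger_gap'],abs(o['qd']).max())
c=viewer.get_calibration(n)
im=viewer.camera(n);cv2.imwrite(f'pics/{sys.argv[2]}.png',im[:,:,::-1])
import pickle;pickle.dump((o,c,im),open(sys.argv[2]+'.pkl','wb'))
d=o['position']-WIN;print('rel window up,y,n',UP@d,UY@d,N@d)
E
python3 look.py wrist w3
```

```text
4.0 [ 0.5995 -0.2008  0.1009] [ 48.549   24.969  -29.9979 123.9745 -56.4088   9.7151   1.1202] [-5.0216 -0.4059  6.1307] 0.13591485421868835 0.1437860155057289
rel window up,y,n 0.001104552458245127 0.010123915554271286 0.017336129256467683
```

View pics/w3.png

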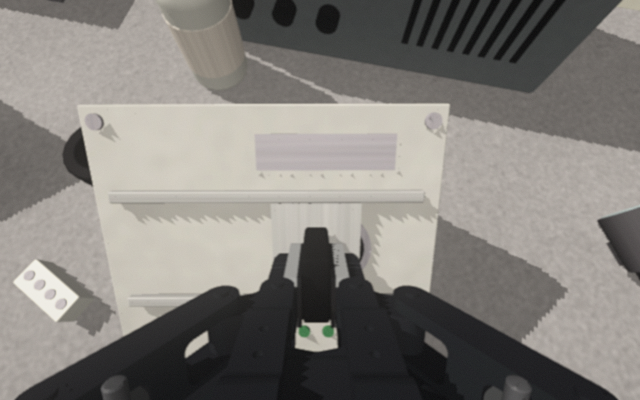

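>>> play_rows(increments=[-0.002, -0.01, 0, 0, 0, 0, -0.002, -0.02, 0, 0, 0, 0])

```text
time: 4.3
position: [0.5948, -0.185, 0.1024]
eef_rot: [-179.6, 55.2, 13.5]
contact_force: [19.9, 1.4, -34.0]
finger_gap: 0.134
```

```bash
python3 look.py wrist w4
```

```text
4.3 [ 0.5948 -0.185   0.1024] [ 47.1724  23.9534 -29.9104 125.1907 -58.5174   9.2832   1.7676] [ 19.9024   1.425  -33.9739] 0.13393291011784447 7.50167958460685
rel window up,y,n 0.0011570943534640612 0.026601782241479736 0.01911177404336178
```

>>> play_rows(increments=[0, 0, 0, 0, 0, 0, 0, 0, 0, 0, 0, 0, 0, 0, 0, 0, 0, 0], claw=0.4)

```text
time: 4.72
position: [0.5945, -0.1842, 0.1026]
eef_rot: [-179.6, 55.3, 13.6]
contact_force: [-0.0, -0.9, 0.0]
finger_gap: 0.6
```

>>> play_rows(increments=[-0.03, 0, 0, 0, 0, 0, -0.08, 0, 0, 0, 0, 0, -0.1, 0, 0, 0, 0, 0, -0.1, 0, 0, 0, 0, 0])

```text
time: 5.22
position: [0.5505, -0.1954, 0.1693]
eef_rot: [-179.8, 55.2, 13.4]
contact_force: [-0.3, -0.2, -0.0]
finger_gap: 0.605
```

```bash
python3 look.py wrist w4; python3 - <<'E'
from h import *
t=np.radians(15);d=np.sin(t)*UX-np.cos(t)*UZ
P=WIN+.0268*UY+.036*N+.019*d
print(inc(P-.06*d,mk(d,-UY)))
E
```

```text
5.225 [ 0.5505 -0.1954  0.1693] [ 44.9697  13.0535 -22.0132 127.1747 -52.8245  19.9418  -4.9796] [-0.327  -0.2428 -0.0395] 0.6053136502409968 2.448337624143564
rel window up,y,n 0.002216532104722902 0.026516595126266435 0.09996064008001516
[ 0.0307  0.0003 -0.0153  0.0004 -0.4394  0.0042]
```

View pics/w4.png

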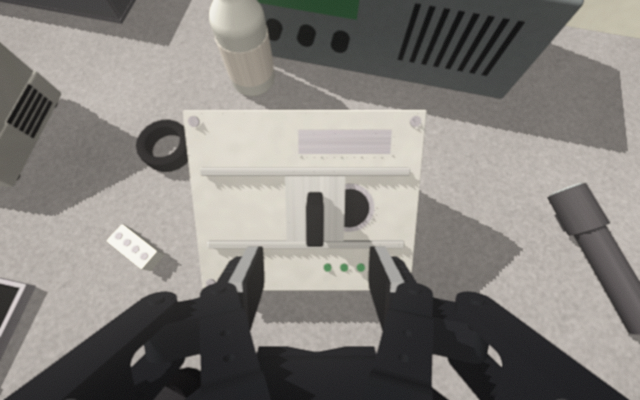

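The shutter moved to about 26 mm open: the tab is at (315,218) and half the glass shows at (355,207). I'll regrip with less tilt to stay clear of the wrist joint limits.

>>> play_rows(increments=[0.01, 0, -0.005, 0, -0.15, 0.001, 0.02, 0, -0.01, 0, -0.3, 0.002, 0.031, 0, -0.015, 0, -0.439, 0.004, 0.031, 0, -0.015, 0, -0.439, 0.004])

```text
time: 5.78
position: [0.5773, -0.1858, 0.1536]
eef_rot: [179.9, 75.1, 13.5]
contact_force: [0.4, 0.8, 1.1]
finger_gap: 0.601
```

```bash
python3 - <<'E'
from h import *
t=np.radians(15);d=np.sin(t)*UX-np.cos(t)*UZ
P=WIN+.0268*UY+.036*N+.019*d
print(inc(P,mk(d,-UY)),robot.get_obs()['qpos'])
E
```

```text
[0.0718 0.0038 0.0043 0.0087 0.0024 0.0017] [ 16.3891  17.2771  -0.6994 114.9211 -12.1647  35.354  -51.4849]
```

>>> play_rows(increments=[0, 0.004, 0.004, 0.009, 0, 0, 0.035, 0.004, 0.004, 0.009, 0, 0, 0.072, 0.004, 0.004, 0.009, 0, 0, 0.072, 0.004, 0.004, 0.009, 0, 0])

```text
time: 6.28
position: [0.5874, -0.1865, 0.0946]
eef_rot: [-179.0, 75.3, 14.1]
contact_force: [0.3, 0.0, -0.6]
finger_gap: 0.604
```

>>> play_rows(increments=[0, 0, 0, 0, 0, 0, 0, 0, 0, 0, 0, 0, 0, 0, 0, 0, 0, 0, 0, 0, 0, 0, 0, 0], claw=1, squeeze=25)

```text
time: 6.78
position: [0.5873, -0.187, 0.0955]
eef_rot: [-179.2, 75.2, 13.9]
contact_force: [-6.4, -1.8, 8.1]
finger_gap: 0.135
```

```bash
python3 look.py wrist w5;  python3 - <<'E'
from h import *
t=np.radians(15);d=np.sin(t)*UX-np.cos(t)*UZ
print(inc(WIN+.066*UY+.036*N+.019*d,mk(d,-UY)))
E
```

```text
6.775 [ 0.5873 -0.187   0.0955] [ 17.0197  22.8799  -1.6657 115.7987 -13.5543  29.1041 -50.2147] [-6.4027 -1.8095  8.079 ] 0.13451360211568283 0.12310884053317489
rel window up,y,n -0.009151505659399675 0.02630730421901176 0.01783023986059715
[-0.0014 -0.0497 -0.0028 -0.0033  0.0054  0.0038]
```

>>> play_rows(increments=[0, -0.01, 0, 0, 0, 0, 0, -0.02, 0, 0, 0, 0, 0, -0.03, 0, 0, 0, 0, 0, -0.04, 0, 0, 0, 0, 0, -0.051, 0, 0, 0, 0, 0, -0.051, 0, 0, 0, 0])

```text
time: 7.58
position: [0.5783, -0.1487, 0.0958]
eef_rot: [-179.7, 75.2, 13.3]
contact_force: [3.7, -12.0, -9.1]
finger_gap: 0.134
```

```bash
python3 look.py wrist w6
```

```text
7.575 [ 0.5783 -0.1487  0.0958] [ 12.7895  21.118   -1.1995 118.666  -12.6563  27.3303 -54.6909] [  3.7213 -11.9811  -9.0529] 0.13441452045617 0.47963494921218297
rel window up,y,n -0.009008242358145048 0.0656415454681226 0.01815172638083279
```

View pics/w6.png

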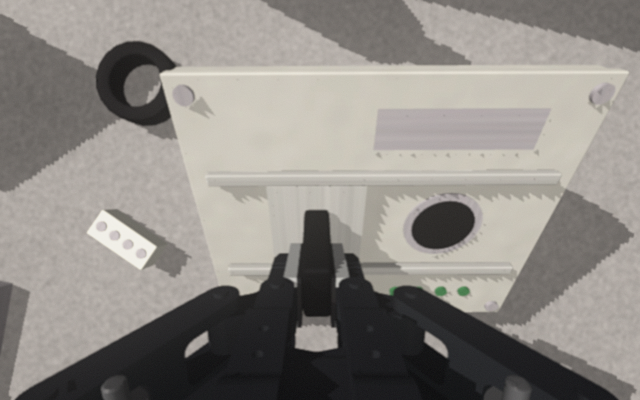

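The window is fully uncovered at (443,225). The 12 N reaction in y says the shutter is against its end stop. Next I release and back off.

>>> play_rows(increments=[0, 0, 0, 0, 0, 0, 0, 0, 0, 0, 0, 0, 0, 0, 0, 0, 0, 0], claw=0.3)

```text
time: 8.0
position: [0.5784, -0.1482, 0.096]
eef_rot: [-179.6, 75.2, 13.4]
contact_force: [-0.1, -0.3, -0.2]
finger_gap: 0.699
```

>>> play_rows(increments=[-0.05, 0, 0, 0, 0, 0, -0.12, 0, 0, 0, 0, 0, -0.18, 0, 0, 0, 0, 0, -0.18, 0, 0, 0, 0, 0])

```text
time: 8.5
position: [0.5437, -0.1573, 0.2392]
eef_rot: [179.8, 74.9, 12.8]
contact_force: [0.4, -0.0, -0.5]
finger_gap: 0.699
```

```bash
python3 look.py wrist w7; python3 look.py top t7; python3 - <<'E'
from h import *
print(inc([.430,-.103,.24],mk([0,0,-1],[np.cos(np.radians(-101.5)),np.sin(np.radians(-101.5)),0])))
E
```

```text
8.5 [ 0.5437 -0.1573  0.2392] [ 12.6123   7.3255   1.1105 115.4291  -9.854   44.0595 -57.0002] [ 0.4278 -0.0465 -0.5198] 0.6992090554807371 3.53176625533303
rel window up,y,n 0.04407490065094976 0.06514438702501321 0.15604734540800475
8.55 [ 0.5431 -0.1568  0.237 ] [ 12.6027   7.4767   1.0831 115.53    -9.865   43.9768 -56.9846] [ 0.2209 -0.1569 -0.9072] 0.7039107771815288 2.662062725365773
rel window up,y,n 0.042411427351630365 0.06576371976007091 0.1544701833970811
[-0.0367 -0.097   0.1166  0.5422 -0.3248  0.0727]
```

View pics/w7.png

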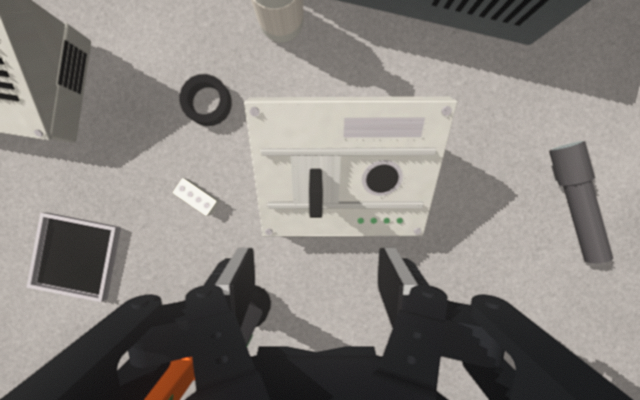

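```bash
python3 - <<'E'
from h import *
import pickle
L=[]
for f,guess in (('w6',(443,225)),('w7',(382,179)),('t7',None)):
    o,c,im=pickle.load(open(f+'.pkl','rb'))
    g=cv2.cvtColor(im,cv2.COLOR_RGB2GRAY)
    if guess is None: guess=proj(c,WIN)[0]; print('t guess',guess)
    m=(g<75).astype(np.uint8)
    n,lab,st,ce=cv2.connectedComponentsWithStats(m)
    x,y=int(guess[0]),int(guess[1]); l=lab[y,x]
    cnt=cv2.findContours((lab==l).astype(np.uint8),0,1)[0][0]
    e=cv2.fitEllipse(cnt); print(f,st[l],ce[l],e)
    p=ce[l];L.append((c,p))
    oo,d=ray(c,p); k=((PC-oo)@N)/(d@N);X=oo+k*d; print(' on plane',X,'off',UP@(X-WIN),UY@(X-WIN))
print(tri(*L),tri(*L[:2]), 'WIN',WIN)
for a in ([0,1,2],[0,1]):
    X=tri(*[L[i] for i in a])[0];d=X-WIN;print(UP@d,UY@d,N@d)
E
```

```text
w6 [ 412  202   62   47 2206] [442.675  224.7158] ((442.6735534667969, 224.71240234375), (43.14546203613281, 62.89487838745117), 70.86409759521484)
 on plane [ 0.6102 -0.2112  0.0854] off -0.0011966721668701294 -0.0024533283322322606
w7 [367 165  31  27 642] [381.9579 178.1402] ((381.95501708984375, 178.1401824951172), (25.141780853271484, 30.52842140197754), 71.30508422851562)
 on plane [ 0.6102 -0.2099  0.0856] off -0.0008141027545967077 -0.0012198632029347767
t guess [396.2549 186.1496]
t7 [ 365  181   53   57 1245] [396.641  206.3076] ((395.0191650390625, 206.3225555419922), (46.66302490234375, 47.58339309692383), 73.43412780761719)
 on plane [ 0.5605 -0.2147  0.051 ] off -0.061277499678101366 0.005478186357473319
(array([ 0.5987, -0.2274,  0.0175]), [np.float64(0.016598508069085194), np.float64(0.020421442129903756), np.float64(0.033207180226770106)]) (array([ 0.6099, -0.2092,  0.0899]), [np.float64(0.0002411314594918131), np.float64(0.00024113145949173059)]) WIN [ 0.6106 -0.2086  0.0861]
-0.052392325941580394 -0.015602967308852007 -0.04706973809332455
0.0015094432140797145 -0.0004756006736697648 0.003560029215946058
```

```bash
cat >> h.py <<'E'
WIN=np.array([.6102,-.2098,.0870])
J=np.radians(-101.5); RG=mk([0,0,-1],[np.cos(J),np.sin(J),0])
E
python3 - <<'E'
from h import *
print(inc([.430,-.1025,.20],RG))
E
```

```text
[ 0.0116 -0.0975  0.1292  0.5422 -0.3248  0.0727]
```

>>> play_rows(increments=[0, -0.03, 0.04, 0.18, -0.11, 0.024, 0, -0.065, 0.086, 0.36, -0.22, 0.048, 0.006, -0.098, 0.129, 0.542, -0.325, 0.073, 0.012, -0.098, 0.129, 0.542, -0.325, 0.073, 0.012, -0.098, 0.129, 0.542, -0.325, 0.073])

```text
time: 9.22
position: [0.4304, -0.102, 0.1988]
eef_rot: [10.3, 89.9, 178.9]
contact_force: [-0.1, 0.3, 0.2]
finger_gap: 0.697
```

```bash
python3 look.py wrist w8;python3 look.py top t8; python3 - <<'E'
from h import *
print(inc([.430,-.1025,.081],RG))
E
```

```text
9.225 [ 0.4304 -0.102   0.1988] [  4.1297   4.601    0.8914 122.5926  -0.0853  52.8576 -96.2942] [-0.1165  0.3307  0.1579] 0.696842423859008 0.8938672575076486
rel window up,y,n -0.05903918467892909 0.1460068611954826 0.17787871191418694
9.275 [ 0.4306 -0.1023  0.1993] [  4.1546   4.5732   0.9022 122.5644  -0.0822  52.8824 -96.3094] [-0.0596  0.0862  0.3698] 0.6994141052871178 0.4927295784528457
rel window up,y,n -0.05874416115788841 0.14567903460471232 0.17816891138900331
[ 0.1481  0.0002  0.0008  0.001   0.     -0.0002]
```

View pics/w8.png

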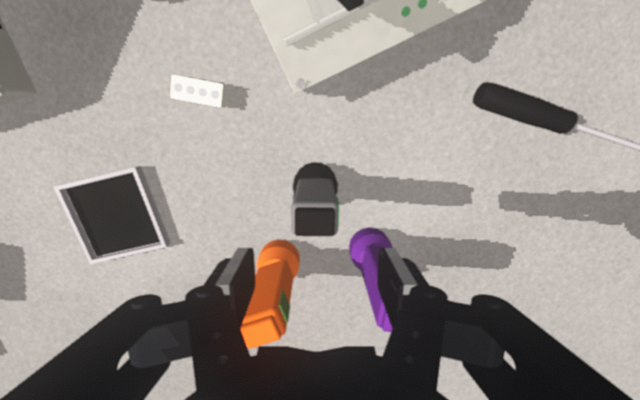

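The grey probe is centred between the fingers at (315,200) and square to the jaws. Orange (270,290) and purple (375,280) are nearer the robot and clear of the fingers.

>>> play_rows(increments=[0.05, 0, 0, 0, 0, 0, 0.1, 0, 0, 0, 0, 0, 0.13, 0, 0, 0, 0, 0, 0.148, 0, 0, 0, 0, 0, 0.148, 0, 0, 0, 0, 0])

```text
time: 9.95
position: [0.4305, -0.1027, 0.0807]
eef_rot: [14.8, 89.9, -176.7]
contact_force: [0.7, 0.1, 0.4]
finger_gap: 0.698
```

>>> play_rows(increments=[0, 0, 0, 0, 0, 0, 0, 0, 0, 0, 0, 0, 0, 0, 0, 0, 0, 0, 0, 0, 0, 0, 0, 0, 0, 0, 0, 0, 0, 0], claw=1, squeeze=60)

```text
time: 10.58
position: [0.4314, -0.1027, 0.0816]
eef_rot: [178.1, 89.9, -13.4]
contact_force: [-0.6, 0.7, 8.5]
finger_gap: 0.391
```

```bash
python3 look.py wrist w9
```

```text
10.575 [ 0.4314 -0.1027  0.0816] [  4.4297  15.2851   0.7098 128.4409  -0.3041  36.2247 -96.0872] [-0.6118  0.6836  8.5277] 0.39107420990964403 0.10589266427324001
rel window up,y,n -0.12571533529516485 0.1451042161589456 0.0813936619583229
```

View pics/w9.png

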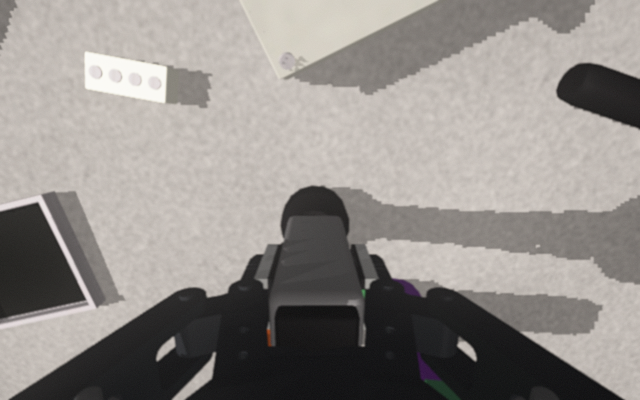

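>>> play_rows(increments=[-0.02, 0, 0, 0, 0, 0, -0.08, 0, 0, 0, 0, 0, -0.15, 0, 0, 0, 0, 0, -0.21, 0, 0, 0, 0, 0, -0.21, 0, 0, 0, 0, 0])

```text
time: 11.25
position: [0.4328, -0.1029, 0.2531]
eef_rot: [-174.2, 89.6, -5.6]
contact_force: [0.4, 0.7, -2.5]
finger_gap: 0.391
```

```bash
cat > aim.py <<'E'
from h import *
o=robot.get_obs();R0=Rot(o)
u=np.cross([0,0,-1],-N);u/=np.linalg.norm(u)
RA=Ro.from_rotvec(u*np.radians(35)).as_matrix()@RG
PA=WIN+.1416*N
if __name__=='__main__':
    print('A',inc(PA+.03*N,RA)); print('B',inc(PA,RA)); print(o['position'],o['qpos'],o['finger_gap'])
    nose=o['position']+.0816*R0[:,0]; d=nose-WIN; print('nose rel win up,y,n',UP@d,UY@d,N@d, 'axis err deg',np.degrees(np.arccos(R0[:,0]@-N)))
    h=(d@N)/(R0[:,0]@-N); q=d+R0[:,0]*h; print('aim point off up,y',UP@q,UY@q)
E
python3 aim.py
```

```text
A [ 0.0328  0.1383 -0.1319  0.0019  0.6973 -0.3237]
B [ 0.0636  0.1293 -0.1512  0.0019  0.6973 -0.3237]
[ 0.4328 -0.1029  0.2531] [  3.9369   0.9467   1.1424 118.9216  -0.0172  59.7045 -96.3672] 0.391429655842982
nose rel win up,y,n -0.07257156596030136 0.14441136160506746 0.15395885241635393 axis err deg 34.59560425179276
aim point off up,y -0.17876227772154404 0.14396115929708775
```

>>> play_rows(increments=[0.0, 0.04, -0.03, 0, 0.1, -0.05, 0.01, 0.08, -0.07, 0.001, 0.25, -0.12, 0.02, 0.12, -0.11, 0.002, 0.4, -0.19, 0.028, 0.138, -0.132, 0.002, 0.55, -0.26, 0.033, 0.138, -0.132, 0.002, 0.697, -0.324, 0.033, 0.138, -0.132, 0.002, 0.697, -0.324, 0.033, 0.138, -0.132, 0.002, 0.697, -0.324, 0.033, 0.138, -0.132, 0.002, 0.697, -0.324])

```text
time: 12.25
position: [0.5145, -0.2319, 0.2271]
eef_rot: [-155.2, 55.1, 13.3]
contact_force: [-0.5, -0.5, -2.2]
finger_gap: 0.392
```

```bash
python3 aim.py; python3 look.py wrist w10; python3 look.py scene s10
```

```text
A [-0.0007  0.0004 -0.0002  0.0001  0.0019  0.0001]
B [ 0.0368  0.0004 -0.0003  0.0001  0.0019  0.0001]
[ 0.5145 -0.2319  0.2271] [ 23.7774   5.4899   8.4351 126.6473 -51.3765  32.469  -28.797 ] 0.39247199198363025
nose rel win up,y,n -0.00015713121861784615 0.00042878588483997944 0.08947381733253906 axis err deg 0.08661742697206741
aim point off up,y -0.0002761375119675599 0.0004930787713911543
12.25 [ 0.5145 -0.2319  0.2271] [ 23.7774   5.4899   8.4351 126.6473 -51.3765  32.469  -28.797 ] [-0.5387 -0.5142 -2.2379] 0.39247199198363025 0.41444514916164
rel window up,y,n -4.859776458507585e-05 0.0003701509265472153 0.17107372408757782
12.3 [ 0.5148 -0.2317  0.2273] [ 23.7598   5.4821   8.4357 126.6325 -51.3947  32.4739 -28.7763] [-0.0668 -0.077  -2.5556] 0.39029624111505956 0.42019170937135836
rel window up,y,n 0.0003061669013760992 0.0004213379780279274 0.1711167336445385
```

View pics/w10.png

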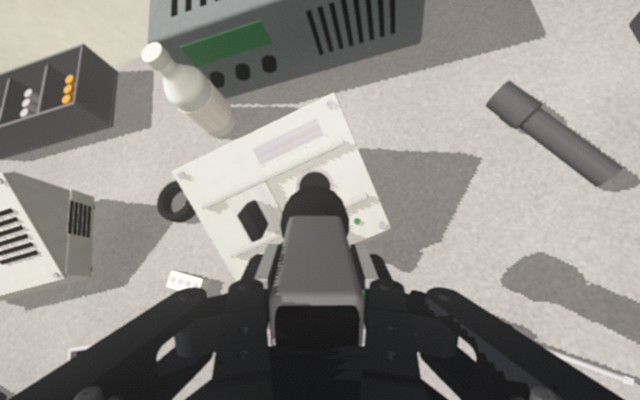

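View pics/s10.png

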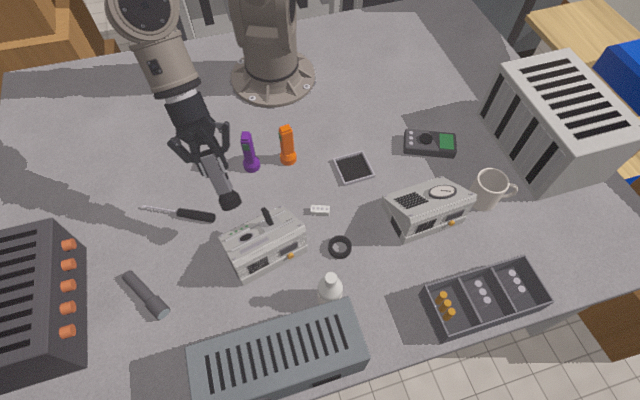

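```bash
python3 - <<'E'
from h import *
import pickle
o,c,im=pickle.load(open('s10.pkl','rb'));R=Rot(o)
x,y,w,h=165,130,150,160;k=3.75
big=cv2.resize(im[y:y+h,x:x+w,::-1].copy(),None,fx=k,fy=k,interpolation=cv2.INTER_CUBIC)
def dr(pts,col):
    q=proj(c,np.array(pts)); q=((q-[x,y]+.5)*k).astype(int); cv2.polylines(big,[q.reshape(-1,1,2)],True,col,1)
n=o['position']+.0816*R[:,0];t=np.linspace(0,6.28,40)
circ=lambda C,r:[C+r*(np.cos(a)*R[:,1]+np.sin(a)*R[:,2]) for a in t]
dr(circ(n,.024),(0,0,255));dr(circ(n-.022*R[:,0],.024),(255,0,0))
dr([n-.131*R[:,0]+i*.017*R[:,1]+j*.013*R[:,2] for i,j in ((1,1),(1,-1),(-1,-1),(-1,1))],(0,255,0))
dr([WIN+.016*(np.cos(a)*UP+np.sin(a)*UY) for a in t],(0,255,255))
cv2.imwrite('pics/s10z.png',big)
E
```

```text
(no output)
```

View pics/s10z.png

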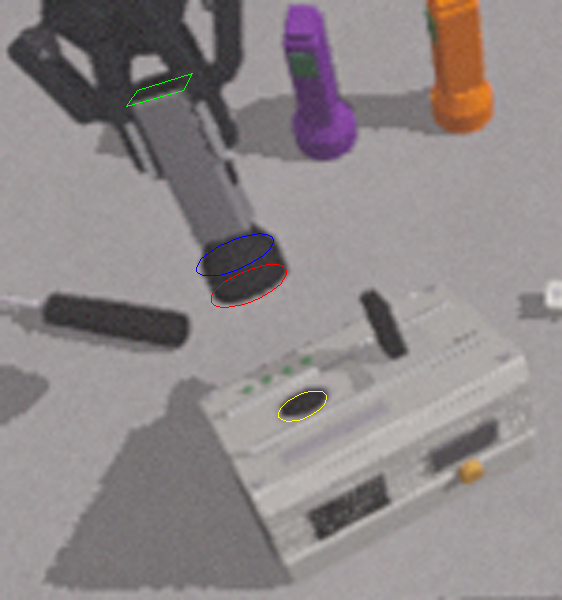

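The scene overlay agrees: the drawn nose end and window fall on the seen ones to within about 1 px. Now I advance to 60 mm and hold.

>>> play_rows(increments=[0.01, 0, 0, 0, 0, 0, 0.02, 0, 0, 0, 0, 0, 0.03, 0, 0, 0, 0, 0, 0.037, 0, 0, 0, 0.001, 0, 0.037, 0, 0, 0, 0.002, 0, 0.037, 0, 0, 0, 0.002, 0, 0.037, 0, 0, 0, 0.002, 0])

```text
time: 13.22
position: [0.5314, -0.228, 0.2035]
eef_rot: [-155.4, 54.9, 13.2]
contact_force: [-1.1, 0.4, -2.1]
finger_gap: 0.39
```

```bash
python3 aim.py; python3 look.py wrist w11; python3 look.py top t11
```

```text
A [-0.0372  0.0005  0.0004  0.0008 -0.0016  0.0002]
B [ 0.0003  0.0005  0.0005  0.0008 -0.0016  0.0002]
[ 0.5314 -0.228   0.2035] [ 24.7503   8.6687   5.8869 126.7257 -56.0882  29.5898 -24.7153] 0.38954016774461325
nose rel win up,y,n 0.0006365366497390053 0.00020477413894854775 0.060245646871673046 axis err deg 0.07086057351894867
aim point off up,y 0.0007076763675239886 0.0001826221433603253
13.225 [ 0.5314 -0.228   0.2035] [ 24.7503   8.6687   5.8869 126.7257 -56.0882  29.5898 -24.7153] [-1.1284  0.4213 -2.0957] 0.38954016774461325 0.18421856821346363
rel window up,y,n 0.000540181197799091 0.00023477799070300393 0.141845584465986
13.275 [ 0.5314 -0.228   0.2035] [ 24.7455   8.6695   5.8871 126.7285 -56.0919  29.5903 -24.7137] [ 0.0648 -0.3344 -3.0175] 0.39097786697450093 0.12235362531414466
rel window up,y,n 0.0005366127424933264 0.00029696577013881833 0.1418163780711527
```

View pics/t11.png

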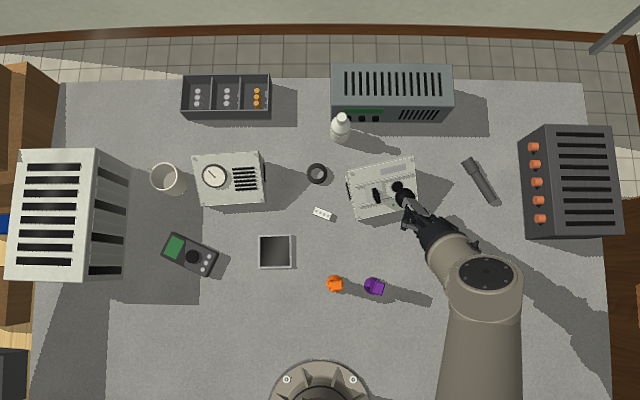

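The top view shows the nose pointing at the window area (400,190), clear of the shutter tab at (376,196). Now I hold for 3 s.

>>> play_rows(increments=[0, 0, 0, 0, 0, 0, 0, 0, 0, 0, 0, 0, 0, 0, 0, 0, 0, 0, 0, 0, 0, 0, 0, 0, 0, 0, 0, 0, 0, 0, 0, 0, 0, 0, 0, 0, 0, 0, 0, 0, 0, 0, 0, 0, 0, 0, 0, 0])

```text
time: 14.32
position: [0.5314, -0.228, 0.2034]
eef_rot: [-155.4, 54.9, 13.2]
contact_force: [0.4, -0.5, -2.3]
finger_gap: 0.391
```

>>> play_rows(increments=[0, 0, 0, 0, 0, 0, 0, 0, 0, 0, 0, 0, 0, 0, 0, 0, 0, 0, 0, 0, 0, 0, 0, 0, 0, 0, 0, 0, 0, 0, 0, 0, 0, 0, 0, 0, 0, 0, 0, 0, 0, 0, 0, 0, 0, 0, 0, 0])

```text
time: 15.32
position: [0.5314, -0.228, 0.2035]
eef_rot: [-155.4, 54.9, 13.2]
contact_force: [0.4, -0.4, -2.3]
finger_gap: 0.391
```

>>> play_rows(increments=[0, 0, 0, 0, 0, 0, 0, 0, 0, 0, 0, 0, 0, 0, 0, 0, 0, 0, 0, 0, 0, 0, 0, 0, 0, 0, 0, 0, 0, 0, 0, 0, 0, 0, 0, 0, 0, 0, 0, 0, 0, 0, 0, 0, 0, 0, 0, 0])

```text
time: 16.32
position: [0.5314, -0.228, 0.2034]
eef_rot: [-155.4, 54.9, 13.2]
contact_force: [-0.6, -0.9, -2.9]
finger_gap: 0.393
```

```bash
python3 aim.py; python3 - <<'E'
from h import *
for P in ([.45,-.12,.27],[.437,.126,.20]): print(inc(P,RG))
E
```

```text
A [-0.0373  0.0006  0.0004  0.0009 -0.0014  0.0003]
B [ 0.0002  0.0006  0.0004  0.0009 -0.0014  0.0003]
[ 0.5314 -0.228   0.2034] [ 24.7483   8.6727   5.8812 126.7281 -56.0902  29.5873 -24.7135] 0.39331957812101404
nose rel win up,y,n 0.0006207386889632351 0.0002855856679681533 0.060183985803623975 axis err deg 0.06606644381351227
aim point off up,y 0.0006882833844615677 0.00026965990948539254
[-0.1073 -0.1371  0.0718  0.0008 -0.7082  0.3251]
[-0.0045 -0.4102  0.2035  0.0008 -0.7082  0.3251]
```

>>> play_rows(increments=[-0.04, -0.01, 0.0, 0, 0, 0, -0.09, -0.04, 0.01, 0, -0.13, 0.06, -0.107, -0.08, 0.03, 0, -0.28, 0.13, -0.107, -0.11, 0.05, 0, -0.43, 0.2, -0.107, -0.137, 0.072, 0.001, -0.58, 0.27, -0.107, -0.137, 0.072, 0.001, -0.708, 0.325, -0.107, -0.137, 0.072, 0.001, -0.708, 0.325])

```text
time: 17.2
position: [0.4514, -0.119, 0.2695]
eef_rot: [-5.8, 90.0, 162.9]
contact_force: [0.3, 0.4, -3.1]
finger_gap: 0.392
```

```bash
python3 - <<'E'
from h import *
o=robot.get_obs();print(o['time'],o['position'],o['qpos'],inc([.437,.126,.20],RG))
E
```

```text
17.2 [ 0.4514 -0.119   0.2695] [  9.9904   2.7665  -3.2401 114.8396   0.1684  62.4369 -94.6811] [ 0.087  -0.2967  0.0778  0.0032  0.0009  0.0001]
```

>>> play_rows(increments=[0, -0.06, 0.016, 0, 0, 0, 0, -0.12, 0.03, 0, 0, 0, 0.02, -0.18, 0.046, 0, 0, 0, 0.04, -0.24, 0.062, 0, 0, 0, 0.087, -0.297, 0.078, 0.003, 0, 0, 0.087, -0.297, 0.078, 0.003, 0, 0, 0.087, -0.297, 0.078, 0.003, 0, 0])

```text
time: 18.08
position: [0.4368, 0.1255, 0.1999]
eef_rot: [-53.6, 90.0, 114.8]
contact_force: [-0.3, 0.8, -1.2]
finger_gap: 0.391
```

```bash
python3 look.py wrist w12; python3 look.py top t12; python3 - <<'E'
from h import *
o=robot.get_obs();print(inc([.437,.126,.0866],RG))
E
```

```text
18.075 [0.4368 0.1255 0.1999] [  -7.0612    6.6699  -18.1871  120.2427    2.5387   53.4445 -128.1826] [-0.2764  0.796  -1.2466] 0.3909382922876181 0.7805246196612776
rel window up,y,n -0.010754040248916531 0.36601548564868625 0.1454023827830882
18.125 [0.4372 0.1252 0.2003] [  -7.0325    6.6483  -18.174   120.2151    2.545    53.4627 -128.1947] [-0.2113  0.6775 -1.4168] 0.3889179611216818 0.44737325392599936
rel window up,y,n -0.01033840048910493 0.3656801276916003 0.14554894951587438
[ 0.1424 -0.0008  0.0007 -0.0024 -0.0006  0.0009]
```

View pics/w12.png

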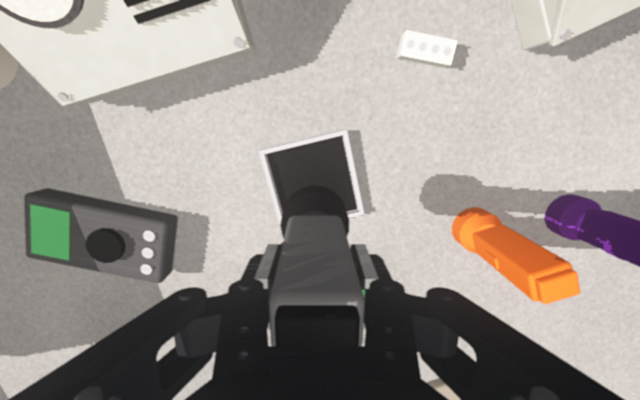

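View pics/t12.png

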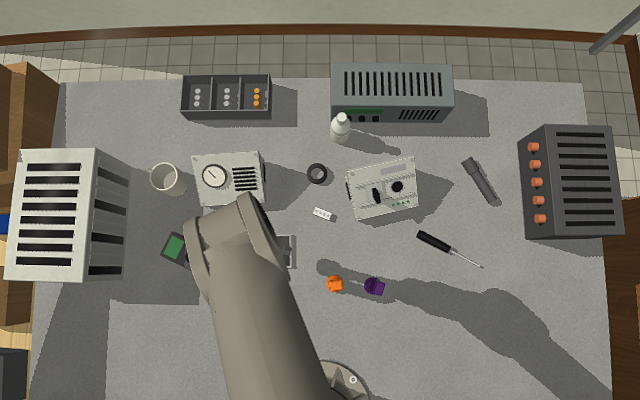

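>>> play_rows(increments=[0.05, 0, 0, 0, 0, 0, 0.1, -0.001, 0.001, -0.002, 0, 0, 0.12, -0.001, 0.001, -0.002, 0, 0, 0.13, -0.001, 0.001, -0.002, 0, 0, 0.13, -0.001, 0.001, -0.002, 0, 0])

```text
time: 18.8
position: [0.4373, 0.1261, 0.0971]
eef_rot: [-138.1, 89.9, 30.4]
contact_force: [1.1, 1.2, -2.5]
finger_gap: 0.394
```

```bash
python3 look.py wrist w13;  python3 - <<'E'
from h import *
o=robot.get_obs();print(inc([.437,.126,.0856],RG))
E
```

```text
18.8 [0.4373 0.1261 0.0971] [  -8.7089   15.487   -17.5153  125.5662    7.2057   39.7672 -132.715 ] [ 1.1036  1.1655 -2.4706] 0.3935577204148064 0.8422884343280703
rel window up,y,n -0.06928851453719419 0.366513140311527 0.06080118367065713
[ 0.0147  0.0004  0.0005 -0.001  -0.0021  0.0017]
```

View pics/w13.png

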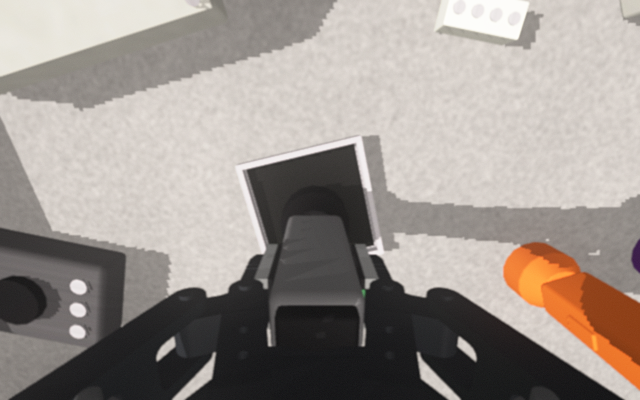

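The nose cup (316,205) is inside the tray walls. I lower it slowly.

>>> play_rows(increments=[0.005, 0, 0, 0, 0, 0, 0.009, 0, 0, 0, 0, 0, 0.012, 0, 0, 0, 0, 0, 0.0145, 0, 0, 0, 0, 0, 0.0145, 0, 0, 0, 0, 0])

```text
time: 19.48
position: [0.4375, 0.1263, 0.0857]
eef_rot: [-141.5, 89.9, 26.9]
contact_force: [0.6, -0.1, -2.8]
finger_gap: 0.387
```

>>> play_rows(increments=[0.0012, 0, 0, 0, 0, 0, 0.0012, 0, 0, 0, 0, 0])

```text
time: 19.73
position: [0.4379, 0.1264, 0.0855]
eef_rot: [-149.2, 89.8, 19.3]
contact_force: [-3.3, -2.4, 17.9]
finger_gap: 0.393
```

Contact at 18 N, at the expected height. Release gently.

>>> play_rows(increments=[-0.0006, 0, 0, 0, 0, 0, -0.0006, 0, 0, 0, 0, 0])

```text
time: 19.98
position: [0.4379, 0.1264, 0.086]
eef_rot: [-149.2, 89.8, 19.2]
contact_force: [-0.7, 0.3, -2.8]
finger_gap: 0.39
```

>>> play_rows(increments=[0, 0, 0, 0, 0, 0, 0, 0, 0, 0, 0, 0, 0, 0, 0, 0, 0, 0, 0, 0, 0, 0, 0, 0], claw=0.3, squeeze=20)

```text
time: 20.48
position: [0.4379, 0.1265, 0.086]
eef_rot: [-148.9, 89.8, 19.5]
contact_force: [0.0, -1.2, -0.1]
finger_gap: 0.702
```

```bash
python3 look.py wrist w14
```

```text
20.475 [0.4379 0.1265 0.086 ] [  -9.0345   16.5974  -17.2713  125.9775    7.9028   38.2403 -133.3703] [ 0.0091 -1.2293 -0.1057] 0.7020772768592595 0.1584823214417779
rel window up,y,n -0.0750975082593733 0.366720530749306 0.05137184373504301
```

View pics/w14.png

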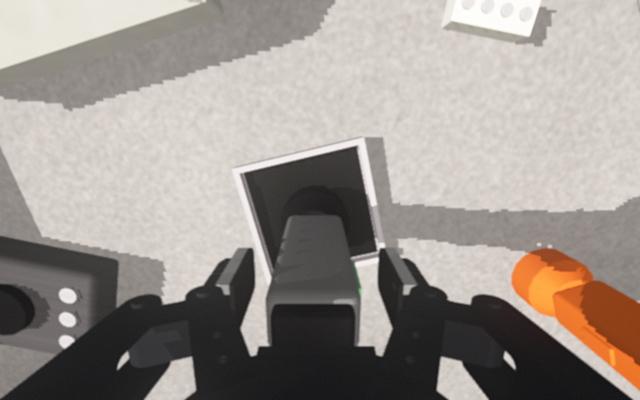

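The probe stands upright between the open fingers. I retreat straight up, then sideways so the top camera can see the tray.

>>> play_rows(increments=[-0.02, 0, 0, 0, 0, 0, -0.07, 0, 0, 0, 0, 0, -0.13, 0, 0, 0, 0, 0, -0.2, 0, 0, 0, 0, 0, -0.25, 0, 0, 0, 0, 0, -0.25, 0.06, 0, 0, 0, 0, -0.25, 0.12, 0, 0, 0, 0, -0.25, 0.18, 0, 0, 0, 0])

```text
time: 21.52
position: [0.4079, -0.016, 0.2871]
eef_rot: [-149.5, 89.8, 19.0]
contact_force: [0.7, -1.2, -0.2]
finger_gap: 0.701
```

>>> play_rows(increments=[0, 0.08, 0, 0, 0, 0, 0, 0.16, 0, 0, 0, 0, 0, 0.22, 0, 0, 0, 0, 0, 0.22, 0, 0, 0, 0, 0, 0.22, 0, 0, 0, 0])

```text
time: 22.15
position: [0.3728, -0.1881, 0.2874]
eef_rot: [-148.9, 89.7, 19.6]
contact_force: [-0.4, 1.0, 1.0]
finger_gap: 0.7
```

```bash
python3 look.py top t15; python3 look.py scene s15; python3 - <<'E'
import cv2,numpy as np
a=cv2.imread('pics/t15.png');s=cv2.imread('pics/s15.png')
k=lambda m,x,y,w,h,f:cv2.resize(m[y:y+h,x:x+w],None,fx=f,fy=f,interpolation=cv2.INTER_CUBIC)
A=k(a,250,145,180,135,4);cv2.imwrite('pics/t15z.png',A)
cv2.imwrite('pics/s15z.png',k(s,210,110,190,140,4))
E
```

```text
22.15 [ 0.3728 -0.1881  0.2874] [ 13.6882  -3.8886   4.1662 119.0661   0.1054  64.5676 -83.7073] [-0.3842  0.9567  0.9817] 0.699954403074444 0.9469207068630536
rel window up,y,n -0.07027315210388402 0.07537132023754295 0.293887691341176
22.2 [ 0.373  -0.1877  0.2873] [ 13.6509  -3.8791   4.1399 119.0757   0.1157  64.5547 -83.7123] [-0.0911 -0.1109 -0.326 ] 0.7014528980693802 0.5530900970400862
rel window up,y,n -0.07015226164300574 0.07569319193900238 0.2936322115253673
```

View pics/t15z.png

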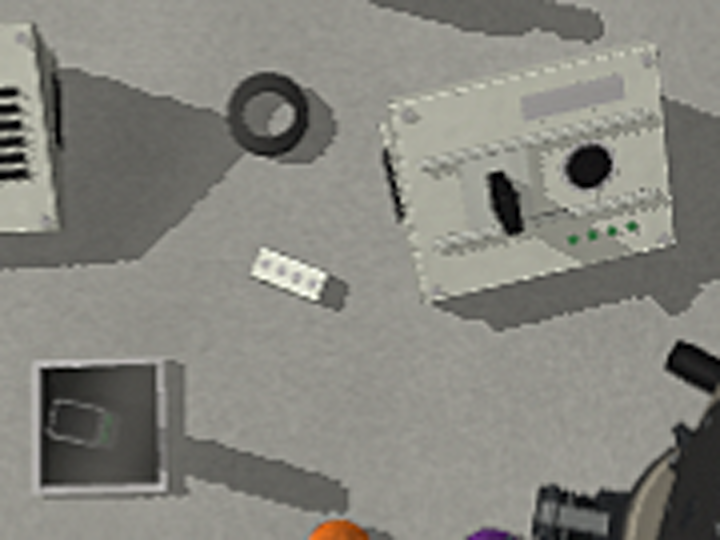

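View pics/s15z.png

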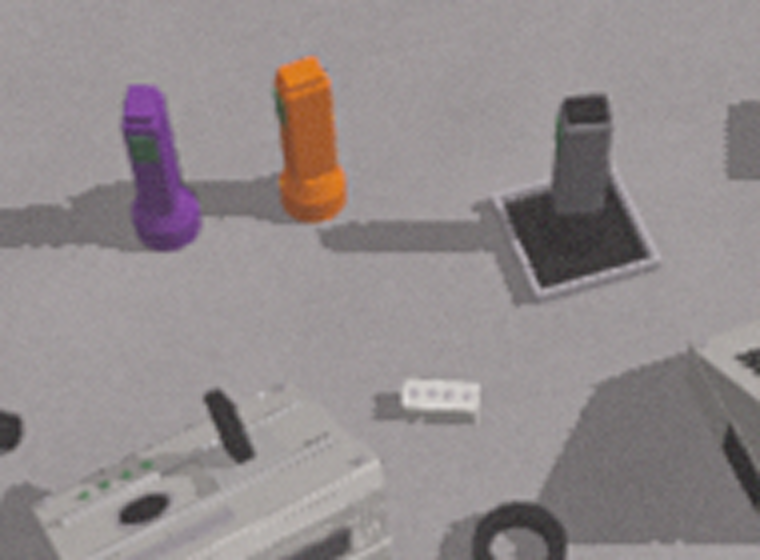

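View pics/s15.png

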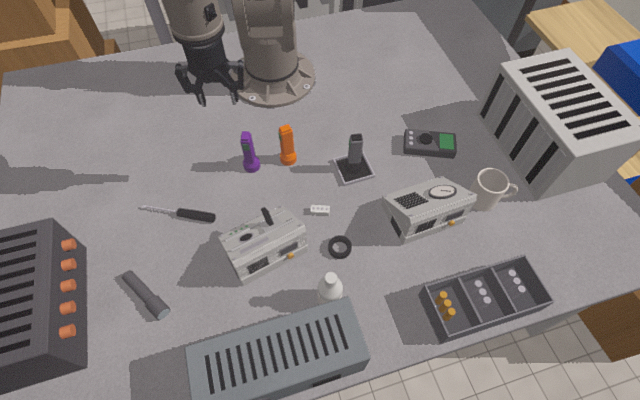

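```bash
python3 - <<'E'
from h import *
import pickle
o,c,im=pickle.load(open('w7.pkl','rb'))
g=cv2.cvtColor(im,cv2.COLOR_RGB2GRAY);n,l,st,ce=cv2.connectedComponentsWithStats((g<75).astype(np.uint8))
k=l[192,315];print(st[k],ce[k])
for s in (.055,.06,.065): print(s,proj(c,np.array([WIN+s*UY+.045*N,WIN+s*UY+.025*N,WIN+s*UY+.005*N])).tolist())
o,c,im=pickle.load(open('t15.pkl','rb'));o0=cv2.imread('pics/a_top.png');b=im[:,:,::-1]
d=cv2.absdiff(o0,b).max(2)>60; 
for nm,(x,y,w,h) in dict(tape=(300,155,35,35),block=(305,200,35,28),meter=(155,225,70,55),orange=(322,270,25,25),purple=(362,272,28,28),mug=(145,155,45,45),bottle=(325,105,30,45),torch=(455,150,50,60)).items(): print(nm,int(d[y:y+h,x:x+w].sum()))
E
```

```text
[310 170  12  47 546] [315.4597 193.3407]
0.055 [[327.9244262392743, 204.6924526238222], [327.1895197479762, 192.09989957143395], [326.5333629801233, 180.85887354454556]]
0.06 [[322.16884838133734, 204.7144857222256], [321.7602505829848, 192.12054465082787], [321.3954418661359, 180.8782979061694]]
0.065 [[316.4131318984323, 204.73652153806648], [316.33086065906787, 192.14122105724604], [316.2574146791049, 180.89777343617905]]
tape 0
block 0
meter 0
orange 0
purple 41
mug 0
bottle 0
torch 0
```

The tab measures 65–66 mm open, which is the end stop. Nothing else has moved; the change near the purple probe in the top view is the arm over it, and in the scene view it is still at (249,150).

```bash
python3 -c "
from station import sign_off
print(sign_off())"
```

```text
the job is handed in; nothing more can be done
None
```

The job is done and handed in at about 22 s of the 64 s allowed; the sign-off gives no verdict.

- **Shutter:** I gripped the tab and slid it to the end stop. The wrist picture after release puts it at about 65–66 mm, and the glass is fully uncovered. It started about 10 mm open, not at 0. On the first grip the wrist reached two joint limits, where the arm stopped. The wrist felt about 39 N there, so I let go and finished with a less tilted grip.
- **Aiming:** I held the grey probe still for 3 s. By the measured pose, the nose was 60 mm from the glass. It was less than 0.1° off square and aimed within 1 mm of the window centre as measured. The window and nose positions come from pictures good to about 2 mm. No contact with the unit showed.
- **Placing:** The probe stands upright on its nose inside the tray with the gripper clear of it. It met the floor at the height expected for the tray, with an 18 N touch.
- **Other objects:** In the top view, the tape roll, terminal block, meter, mug, cleaner, torch and orange probe show no change. The top view did differ at the purple probe, which I put down to the arm overlapping it, since it is in its old place in the scene view. I did not run that comparison on the screwdriver, but it lies where it did in the scene view.
- **Measurement discarded:** One top-view reading of the window was blocked by the arm and was left out.

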